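Set the slide clamp gap with the knurled wheel

TASK

Get the slide clamp ready for the next batch: with a fingertip resting lightly on top of the knurled wheel, roll it until the blue jaw has closed in and its white pointer lines up with the red gauge mark (within 2.5 mm), rolling back if you overshoot, then take the finger off. Work the jaw only through the wheel, do not push it directly, do not pinch the wheel or press it hard, and leave everything else on the bench where it stands.

Things in the scene. Friction and masses are not known exactly. Their poses are not given: they have to be found in the camera images.
- fixture: slide-clamp fixture bolted to the bench: white base 155 (x) x 230 (y) x 10 mm under a grey clamp head on sprung feet (plate top 30 mm above the bench) carrying the wheel and both jaws. Origin on the bench; base spans x -67..87, y -115..115 mm in its frame (z up). The jaw travels along its y. Fixed aluminium jaw at the -y end: inner face y = -75 mm, top 60 mm above the bench
- wheel_top (a point): top of the knurled steel wheel, mid-width, 86 mm above the bench unpressed; x = -34, y = 45 mm in the fixture frame. Wheel 52 mm dia., 26 mm wide, axle along fixture x, rim 20 mm proud of a white cheek at each side (7 mm thick, centred 21.5 mm from mid-width). Pressing it sinks the whole head: 2 N to start, then about 1 N per mm, 11 mm at most; it springs back
- wheel (a joint): turn of the wheel, rad, 0 to 7; grows when its top is rolled towards fixture -y (to the fixed jaw), closing the gap: the jaw goes 8 mm per rad, the same way as the top of the wheel (0.31 mm per mm of rim). Rolling back opens it. Friction keeps it where it is left; about 1 N at the rim turns it. Driven by friction under a fingertip pressed on with some 3 to 8 N
- jaw_pointer (a point): free end, top face, of the 5 mm wide white pointer bar across the blue sliding jaw (45 x 26 mm, top 60 mm above the bench); 63 mm above the bench, x = 64 mm in the fixture frame; moves along fixture y with the jaw. Flush with the jaw face that looks to the fixed jaw
- gauge_mark (a point): end, top face, of the 5 mm wide red gauge mark on a small black block at the far edge of the fixture base, 63 mm above the bench, x = 68 mm in the fixture frame; immovable, axes as the fixture. The gap is right when the white pointer lies end to end with it (same fixture y). At the start the pointer is 10 to 52 mm to its +y side
- stain_jar: amber glass jar with black cap, 44 mm dia., 70 mm tall, loose, about 0.17 m to the -y side of the fixture; origin at the centre of its underside; leave it alone
- slide_box: green slide box with white lid, 34 x 82 x 36 mm, loose, about 0.18 m to the +y side of the fixture; origin at the centre of its underside; leave it alone
- spatula: steel spatula 160 mm long lying flat on the bench just on the robot side of the fixture; origin at the centre of its underside; leave it alone
- dish: petri dish, 90 mm dia., 17 mm high, loose; origin at the centre of its underside; leave it alone
- cup_a: specimen cup with red cap, 56 mm dia., 65 mm tall, loose; origin at the centre of its underside; leave it alone
- cup_b: specimen cup with red cap, 56 mm dia., 65 mm tall, loose; origin at the centre of its underside; leave it alone

How it is judged:
By the outcome, as a careful person would: the job done as asked, in the order asked, and still so for the second after the job is handed in, with the robot touching nothing.
It also fails if it takes over 58 s, if anything falls off the work surface, if the arm or the gripper's body presses on something with over 40 N, if the wrist force passes 120 N, or if a joint passes its speed limit or range.

ROBOT

A 6-joint arm with a two-finger parallel gripper is mounted at the origin on the work surface. World frame = base frame: x ahead of the robot, y to its left, z up, the work surface at z = 0. Lengths are in m, angles in rad, forces in N, time in s.
With the tool pointing down it reaches from about 0.35 to 0.975 m from the base axis. Payload 4.9 kg.
Tool frame: the origin (TCP) lies at the very end of the fingers, on their centre line; the grasp point (between the pads) lies 19 mm behind it; z points along the fingers, y is the direction in which the jaws open and shut (so a half turn about z gives the same grasp; the last joint's range is limited). The gripper opens to 85 mm and grips with 20 to 120 N. Pads are 22 mm wide; open, the fingers measure 114 mm over their backs; the gripper's body (76 mm by 85 mm) begins 54 mm behind the grasp point. The pads swing forward as they close: fully open they stand 13 mm farther back than shut.
Start: joints at [1.219, 0.053, 1.613, -0, 1.476, -0.119], TCP at [0.144, 0.608, 0.231] pointing down, gripper open.
Joint ranges: [-3.01, 3.01], [-1.01, 2.22], [0.06, 2.58], [-1.02, 4.17], [0.09, 2.62], [-3.14, 3.14]. Speed limits (rad/s): [2.57, 2.57, 3.14, 3.14, 3.14, 3.14].

INTERFACE

Orientations are given as a unit quaternion [w, x, y, z].
In Python, from plant import state, grab_frame, camera_model, job_done, search_frame, masks_of, place_of gives the robot as it stands.
- The arm moves only by the tool drive_tool, never from a script. Its argument "series" is a list of rows, each a list of 2 entries, a list of its own where there are three numbers: the shift along the world's x, y, z in m, then the turn, a rotation vector about the world's x, y, z in degrees. A call has 1 to 8 rows; each row is the pose to reach, as a shift and turn from the pose commanded when the call began; what a row does not reach only later rows make up. A row lasts 1/10 s, in which the tool goes at most 50 mm and 8.59 degrees, less where a joint would pass 70% of its speed; a pose out of reach is approached as far as the arm can. A call with a gripper value outside its range is refused whole. "fingers" is the closure, from -1 (fully open) to 1 (shut), so that 0 is half open, set as the call begins (left out, the last holds). The fingers move at their own pace and stop on an object; the grip force is fixed at half the most. Time passes only in rows, so rows that repeat a pose let the fingers close. It gives the time, the measured TCP pose, the force and the opening at its end, in the units of the state.
- state(): the state, without advancing time (a new reading comes with each control period).
- grab_frame(name): name is "side" or "top" or "wrist"; returns the picture (400x640x3 uint8, red, green, blue); there is no depth.
- camera_model(name): a dict with "fovy" (degrees; the focal length in pixels is half the picture's height over the tangent of half this angle, whatever the lens; pixels are square), "cx", "cy" (the principal point, pixels), "D" ([k1, k2, p1, p2, k3] as OpenCV has them; the pictures are not rectified), "rvec" (rotation vector, rad) and "tvec" (3), from world to camera coordinates, as OpenCV has them. Camera axes: x right, y down, z forward; pixel columns grow to the right and rows downward; lengths in m; the calibration is good to about 2 mm. A picture is of the moment at which its call begins: read the wrist's pose just before it. camera_model takes no time and is no camera call; for the wrist camera it gives the pose at the moment of the call.
- job_done(): hands the job in, once; it reports no verdict.
Trained networks look in the newest picture that a camera, given by its name, has taken for a name from the list of things; names that differ only in an ending like _2 or _b are one class to them, and where a whole thing is asked for, a point or a joint stands for the part that bears it (a point fixed in the world has none). Each returns a list of dicts, best first, with "confidence" (0 to 1); they miss things now and then, are a little off and sometimes report something else, mostly with a low value. They report only what shows in the picture. A call takes as long as a camera call.
- search_frame(camera, name): "location" ([x, y, z] in m, in world coordinates, good to about 4 mm: the middle of the surface that is visible of it).
- masks_of(camera, name): "pixels" (400x640 bool, what is visible of it).
- place_of(camera, name): "location" ([x, y, z] in m, in world coordinates, good to about 4 mm: a listed point, or the origin of a listed thing).
The state is a dict: "time": time; "joint_pos": joint angles; "joint_vel": joint speeds; "joint_efforts": joint torques, N m; "tool_pos": TCP position; "tool_rot": TCP orientation; "contact_force": force on the tool from outside, world axes, zero at the start; "ft_torque": the same for the moment, N m; "gripper_width": opening from 0.0 (shut) to 1.0 (fully open).
Only numpy, scipy, OpenCV 4.12 (cv2) and the standard library are available. Lean on these libraries where they do the work, as an engineer would, in place of code of your own. Each camera call takes 0.05 s, during which the arm holds its last target.

## Working session

There is one attempt and no reset: what is moved stays moved. The work goes in short steps, Python scripts to look and compute and a tool call to move; the robot and the scene stay as the last step left them, time stands still between calls to the robot, and variables do not carry over. Pictures are saved under pics/ and viewed, and the job is handed in when it is done.

Besides the shell and the picture viewer there is one more tool, called after "Call:" as a command line: name --argument value ..., lists and objects as JSON in quotes. drive_tool: Moves the arm, as the interface text tells. Its arguments: {"type":"object","properties":{"series":{"type":"array","items":{"type":"array"}},"fingers":{"type":"number"}},"required":["series"]}

```bash
mkdir -p pics; ls
cat > h.py <<'E'
import numpy as np,cv2
from plant import *
def proj(c,P):
    m=camera_model(c);f=200/np.tan(np.radians(m['fovy'])/2)
    K=np.array([[f,0,m['cx']],[0,f,m['cy']],[0,0,1]])
    return cv2.projectPoints(np.array(P,float).reshape(-1,3),np.array(m['rvec']),np.array(m['tvec']),K,np.array(m['D']))[0].reshape(-1,2)
def back(c,uv,z):
    m=camera_model(c);f=200/np.tan(np.radians(m['fovy'])/2)
    K=np.array([[f,0,m['cx']],[0,f,m['cy']],[0,0,1]])
    n=cv2.undistortPoints(np.array(uv,float).reshape(-1,1,2),K,np.array(m['D'])).reshape(-1,2)
    R=cv2.Rodrigues(np.array(m['rvec']))[0];t=np.array(m['tvec']).ravel()
    o=-R.T@t;d=np.c_[n,np.ones(len(n))]@R
    return o+d*((z-o[2])/d[:,2])[:,None]
def save(c,name):
    im=grab_frame(c);cv2.imwrite('pics/'+name,im[:,:,::-1]);return im
E
python3 - <<'E'
from h import *
print(state())
save('top','t0.png');
for n in ['fixture','wheel_top','jaw_pointer','gauge_mark']:
    r=place_of('top',n); print(n,[(x['location'],x['confidence']) for x in r[:2]])
save('side','s0.png')
for n in ['fixture','wheel_top','jaw_pointer','gauge_mark']:
    r=place_of('side',n); print(n,[(x['location'],x['confidence']) for x in r[:2]])
E
```

```text
pics
{'time': 0.0, 'joint_pos': array([ 1.21903174e+00,  5.33495903e-02,  1.61429551e+00,  1.52952985e-06,
        1.47600849e+00, -1.18995239e-01]), 'joint_vel': array([-0.00037917,  0.00031312,  0.00028457, -0.00124579, -0.00058435,
       -0.00163155]), 'joint_efforts': array([-3.02253262e-03, -3.93700111e+01, -3.70169699e+01, -3.91071553e-04,
        7.39225798e-03,  2.38293080e-05]), 'tool_pos': array([0.14394974, 0.60755365, 0.23006663]), 'tool_rot': array([-2.41058093e-04,  1.16122116e-01,  9.93234409e-01, -1.00187561e-03]), 'contact_force': array([-0.44186881,  0.86208985, -0.85730019]), 'ft_torque': array([ 0.02204608,  0.00949234, -0.01007017]), 'gripper_width': 1.0022859905282282}
fixture [([0.6128, -0.033, -0.0004], 0.63)]
wheel_top [([0.5782, 0.0164, 0.0885], 0.93)]
jaw_pointer [([0.6701, -0.0497, 0.0609], 0.65)]
gauge_mark [([0.676, -0.0797, 0.0603], 0.51)]
fixture [([0.6125, -0.033, 0.0], 0.63)]
wheel_top [([0.5822, 0.0211, 0.0867], 0.91)]
jaw_pointer [([0.6717, -0.0442, 0.0654], 0.79)]
gauge_mark [([0.6788, -0.0839, 0.0659], 0.4)]
```

View pics/t0.png

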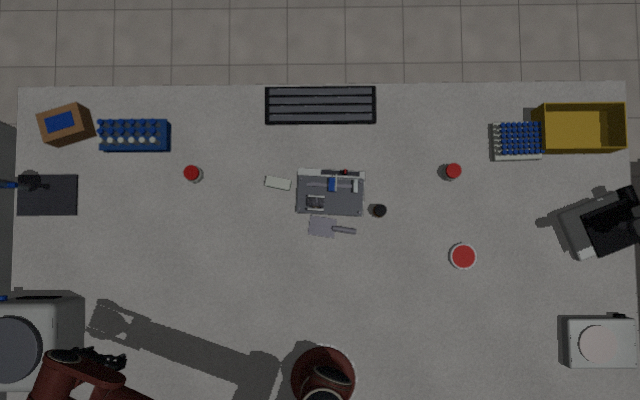

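View pics/s0.png

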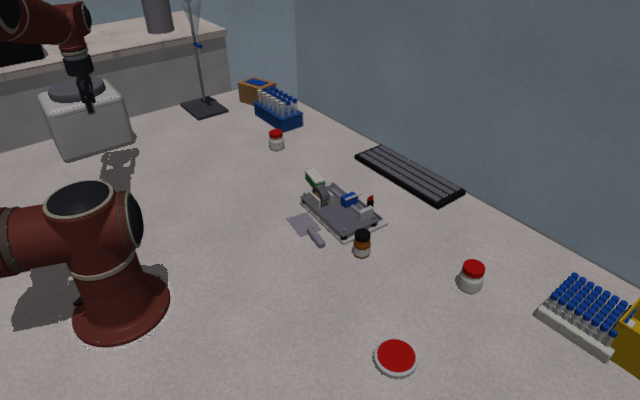

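The top picture shows the fixture at about (330,192), wheel at (315,203), blue jaw and white pointer at (333,175) and red mark near (345,172). The side view agrees. Next I bring the wrist camera over it.

Call:
drive_tool --series '[[[0.4,-0.62,0.06],[0,0,0]],[[0.4,-0.62,0.06],[0,0,0]],[[0.4,-0.62,0.06],[0,0,0]],[[0.4,-0.62,0.06],[0,0,0]],[[0.4,-0.62,0.06],[0,0,0]],[[0.4,-0.62,0.06],[0,0,0]],[[0.4,-0.62,0.06],[0,0,0]],[[0.4,-0.62,0.06],[0,0,0]]]' --fingers 1

```text
time: 1.3
tool_pos: [0.361, 0.2714, 0.2643]
tool_rot: [0.001, 0.116, 0.993, 0.0]
contact_force: [0.3, 0.7, -0.2]
gripper_width: -0.0
```

Call:
drive_tool --series '[[[0.18,-0.28,0.02],[0,0,0]],[[0.18,-0.28,0.02],[0,0,0]],[[0.18,-0.28,0.02],[0,0,0]],[[0.18,-0.28,0.02],[0,0,0]],[[0.18,-0.28,0.02],[0,0,0]],[[0.18,-0.28,0.02],[0,0,0]],[[0.18,-0.28,0.02],[0,0,0]],[[0.18,-0.28,0.02],[0,0,0]]]'

```text
time: 2.1
tool_pos: [0.5418, -0.0103, 0.2838]
tool_rot: [0.0, 0.119, 0.993, -0.0]
contact_force: [0.1, -0.3, -0.6]
gripper_width: -0.001
```

Run:
```python
from h import *
s=state();print(s['time'],s['tool_pos'],s['tool_rot'],s['contact_force'])
save('wrist','w0.png');
for n in ['fixture','wheel_top','jaw_pointer','gauge_mark']:
    r=place_of('wrist',n); print(n,[(x['location'],x['confidence'],proj('wrist',x['location'])) for x in r[:2]])
```

```text
2.1 [ 0.54176664 -0.01027379  0.28377628] [ 1.58595210e-04  1.18573407e-01  9.92945181e-01 -4.35031390e-04] [ 0.08353303 -0.33661509 -0.58113504]
fixture [([0.615, -0.0295, 0.0004], 0.74, array([[322.3947635 , 221.67620737]]))]
wheel_top [([0.5842, 0.018, 0.0843], 0.65, array([[356.25635771, 211.10359016]]))]
jaw_pointer [([0.5022, -0.0381, 0.0022], 0.35, array([[294.73690136, 143.46884582]]))]
gauge_mark []
```

View pics/w0.png

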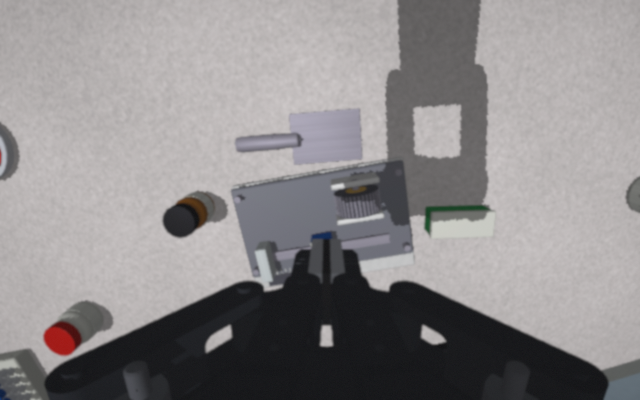

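Call:
drive_tool --series '[[[0.05,-0.01,-0.02],[0,0,4]],[[0.1,-0.02,-0.04],[0,0,8]],[[0.14,-0.02,-0.06],[0,0,9.2]],[[0.16,-0.02,-0.06],[0,0,9.2]],[[0.16,-0.02,-0.06],[0,0,9.2]]]'

```text
time: 2.85
tool_pos: [0.7012, -0.0254, 0.2212]
tool_rot: [-0.001, 0.035, 0.999, 0.0]
contact_force: [-0.2, 0.1, 0.1]
gripper_width: -0.0
```

Run:
```python
from h import *
s=state();print(s['time'],s['tool_pos'],s['tool_rot'],s['contact_force'])
save('wrist','w1.png');
for n in ['fixture','wheel_top','jaw_pointer','gauge_mark']:
    r=place_of('wrist',n); print(n,[(x['location'],x['confidence'],proj('wrist',x['location'])) for x in r[:2]])
```

```text
2.85 [ 0.70115178 -0.02537465  0.2211777 ] [-1.48702926e-03  3.50778503e-02  9.99383443e-01  2.58078496e-04] [-0.21078588  0.1324514   0.12324181]
fixture [([0.6152, -0.0284, 0.004], 0.96, array([[317.28501008,  96.73164461]]))]
wheel_top [([0.5845, 0.0182, 0.0833], 0.65, array([[369.01840598,  48.90591476]]))]
jaw_pointer [([0.6763, -0.0507, 0.0615], 0.6, array([[297.68142998, 162.0536877 ]]))]
gauge_mark [([0.6767, -0.0796, 0.0639], 0.93, array([[267.3378447 , 164.96557308]]))]
```

View pics/w1.png

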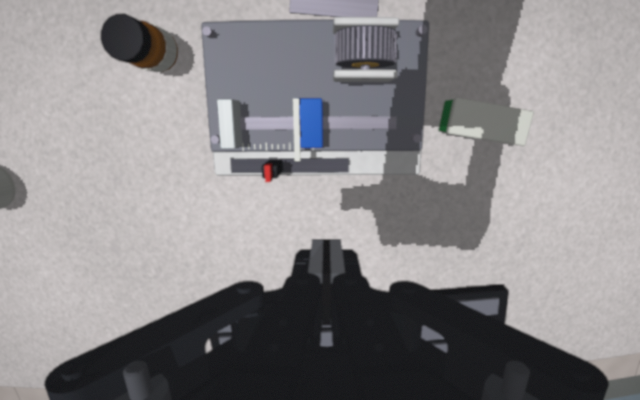

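```bash
cat >> h.py <<'E'
def show(c,name,x0,x1,y0,y1,k=5):
    im=cv2.imread('pics/'+name)[y0:y1,x0:x1];cv2.imwrite('pics/z_'+name,cv2.resize(im,None,fx=k,fy=k,interpolation=cv2.INTER_CUBIC))
E
python3 - <<'E'
from h import *
show('wrist','w1.png',195,345,85,190)
E
```

```text
(no output)
```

View pics/z_w1.png

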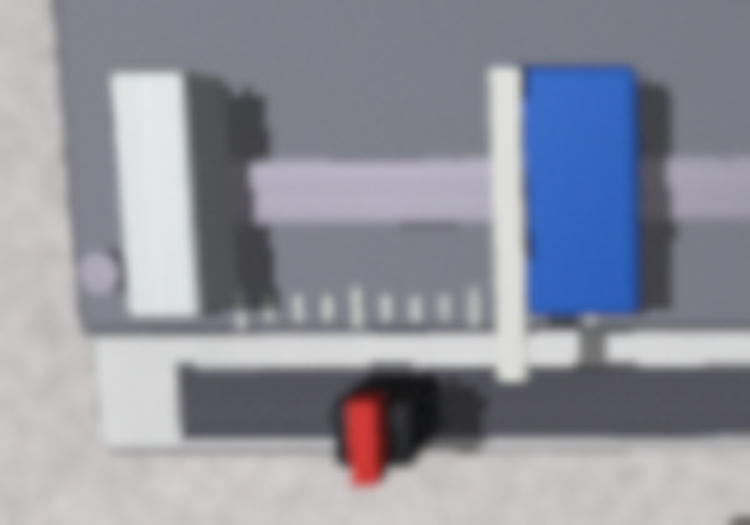

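```bash
cat > pt.py <<'E'
from h import *
def z(u,v): return (195+u/5-.4,85+v/5-.4)
p=back('wrist',[z(506,68),z(513,380),z(362,395),z(370,480)],.063);print(p)
d=p[1]-p[0];print('yaw ptr',np.degrees(np.arctan2(d[1],d[0])));d=p[3]-p[2];print('yaw red',np.degrees(np.arctan2(d[1],d[0])))
b=back('wrist',[(204,24),(427,23),(218,174)],.02);print(b)
pl=back('wrist',[(202,22),(429,22)],.03);d=pl[1]-pl[0];print('yaw plate',np.degrees(np.arctan2(-d[0],d[1])))
for a in (-3,-4,-5):
  a=np.radians(a);ey=np.array([-np.sin(a),np.cos(a)]);print(np.degrees(a),(p[1]-p[2])[:2]@ey)
E
python3 pt.py
```

```text
[[ 0.61825155 -0.04716579  0.063     ]
 [ 0.67477523 -0.05110892  0.063     ]
 [ 0.67550744 -0.07994369  0.063     ]
 [ 0.69193193 -0.08032112  0.063     ]]
yaw ptr -3.9905316939410245
yaw red -1.3164116963155938
[[ 0.53695216 -0.13580096  0.02      ]
 [ 0.55242024  0.08525258  0.02      ]
 [ 0.68866889 -0.14347456  0.02      ]]
yaw plate -4.246259292051036
-3.0000000000000004 0.028756926198323086
-4.0 0.028713447817161737
-5.0 0.02866122304164187
```

The wrist view shows the pointer end at about (297.6,161) and the red mark end at about (267.4,164). That makes the gap 28.7 mm and the fixture yaw about -4°. The wheel is at about (366,46), which is (0.582, 0.018) in the world. I need about 93 mm of rim, in several strokes. Moving above the wheel on its +y side.

Call:
drive_tool --series '[[[-0.04,0.02,-0.02],[0,0,0]],[[-0.08,0.04,-0.05],[0,0,0]],[[-0.11,0.053,-0.09],[0,0,0]],[[-0.118,0.056,-0.116],[0,0,0]],[[-0.118,0.056,-0.116],[0,0,0]],[[-0.118,0.056,-0.116],[0,0,0]]]'

```text
time: 3.7
tool_pos: [0.5826, 0.029, 0.1091]
tool_rot: [0.001, 0.036, 0.999, -0.0]
contact_force: [1.0, -0.4, 1.5]
gripper_width: -0.002
```

Run:
```python
from h import *
s=state();print(s['time'],s['tool_pos'],s['tool_rot'],s['contact_force'])
save('wrist','w2.png')
```

```text
3.7 [0.58256646 0.02903877 0.10908924] [ 8.64941617e-04  3.60184578e-02  9.99350743e-01 -1.20927982e-04] [ 0.98642844 -0.41114228  1.49143844]
```

View pics/w2.png

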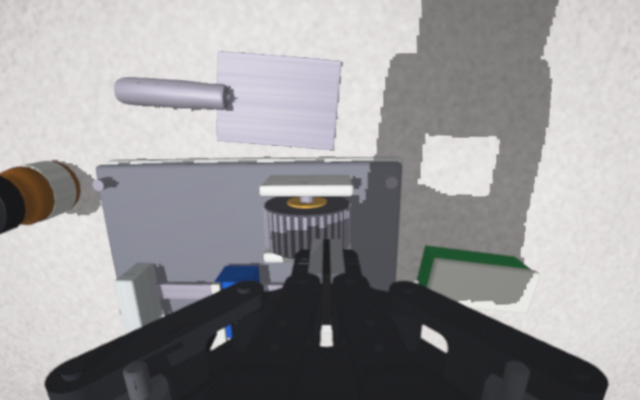

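The tip, at (327,240), sits about 11 mm to the +y side of the wheel centre at column 307, over the wheel's width. Lowering gently.

Call:
drive_tool --series '[[[0,0,-0.01],[0,0,0]],[[0,0.001,-0.019],[0,0,0]],[[0,0.001,-0.021],[0,0,0]],[[0,0.001,-0.021],[0,0,0]]]'

```text
time: 4.15
tool_pos: [0.5821, 0.03, 0.0859]
tool_rot: [-0.001, 0.036, 0.999, 0.0]
contact_force: [-0.5, 0.1, 0.4]
gripper_width: 0.0
```

Call:
drive_tool --series '[[[0,0,-0.002],[0,0,0]],[[0,0,-0.003],[0,0,0]],[[0,0,-0.003],[0,0,0]]]'

```text
time: 4.45
tool_pos: [0.5828, 0.03, 0.0843]
tool_rot: [0.0, 0.036, 0.999, -0.0]
contact_force: [-0.8, 1.1, 2.6]
gripper_width: -0.0
```

Call:
drive_tool --series '[[[0,0,-0.002],[0,0,0]],[[-0.0003,-0.004,-0.0025],[0,0,0]],[[-0.0006,-0.008,-0.0025],[0,0,0]],[[-0.0008,-0.012,-0.0025],[0,0,0]],[[-0.0011,-0.016,-0.0025],[0,0,0]],[[-0.0014,-0.02,-0.0025],[0,0,0]],[[-0.0017,-0.024,-0.0025],[0,0,0]],[[-0.0017,-0.024,-0.0025],[0,0,0]]]'

```text
time: 5.25
tool_pos: [0.5812, 0.0053, 0.0821]
tool_rot: [0.001, 0.036, 0.999, -0.0]
contact_force: [-0.5, -0.9, 4.9]
gripper_width: -0.005
```

Run:
```python
from h import *
s=state();print(s['time'],s['tool_pos'],s['contact_force'])
save('wrist','w3.png')
save('side','s3.png');show('side','s3.png',280,400,150,270)
```

```text
5.25 [0.58115603 0.00526005 0.08207546] [-0.47216448 -0.9347218   4.92326106]
```

View pics/w3.png

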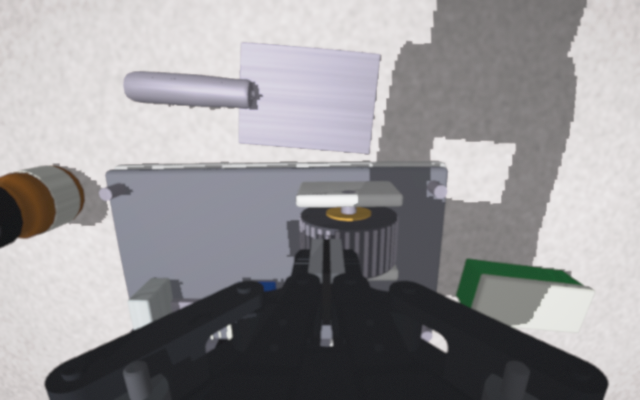

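View pics/z_s3.png

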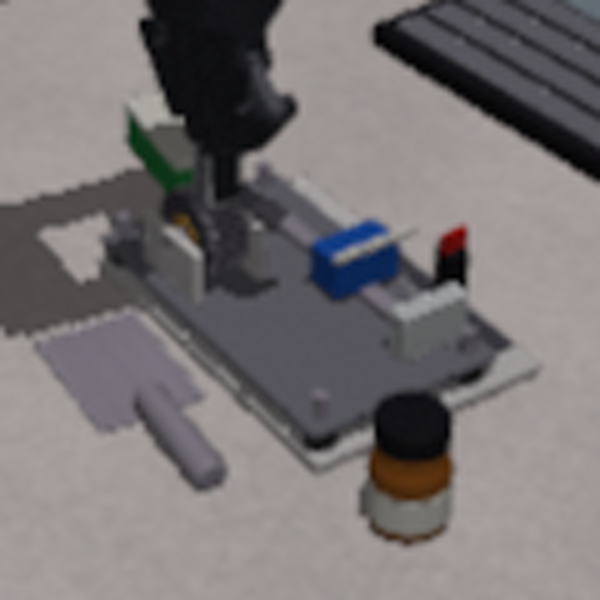

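Call:
drive_tool --series '[[[0,0,0.006],[0,0,0]],[[0,0,0.012],[0,0,0]],[[0.001,0.013,0.013],[0,0,0]],[[0.0018,0.026,0.012],[0,0,0]],[[0.0018,0.026,0.01],[0,0,0]],[[0.0018,0.026,0.004],[0,0,0]],[[0.0018,0.026,0.001],[0,0,0]],[[0.0018,0.026,0],[0,0,0]]]'

```text
time: 6.15
tool_pos: [0.5825, 0.0326, 0.0812]
tool_rot: [-0.0, 0.036, 0.999, 0.001]
contact_force: [-0.6, 2.4, 5.5]
gripper_width: -0.001
```

Call:
drive_tool --series '[[[-0.0003,-0.004,0],[0,0,0]],[[-0.0006,-0.008,0],[0,0,0]],[[-0.0008,-0.012,0],[0,0,0]],[[-0.0011,-0.016,0],[0,0,0]],[[-0.0014,-0.02,0],[0,0,0]],[[-0.0017,-0.024,0],[0,0,0]],[[-0.0018,-0.026,0],[0,0,0]],[[-0.0018,-0.026,0.006],[0,0,0]]]'

```text
time: 6.95
tool_pos: [0.5804, 0.005, 0.087]
tool_rot: [-0.0, 0.037, 0.999, -0.001]
contact_force: [0.3, 0.6, 0.1]
gripper_width: -0.001
```

Run:
```python
from h import *
s=state();print(s['time'],s['tool_pos'],s['contact_force'])
save('side','s4.png');show('side','s4.png',330,390,180,220,12)
im=cv2.imread('pics/s0.png')[180:220,330:390];cv2.imwrite('pics/z_s0.png',cv2.resize(im,None,fx=12,fy=12,interpolation=cv2.INTER_CUBIC))
for n in ['jaw_pointer','gauge_mark']:
    r=place_of('side',n); print(n,[(x['location'],x['confidence']) for x in r[:2]])
```

```text
6.95 [0.58040143 0.00502074 0.08696696] [0.32712108 0.56399428 0.06109141]
jaw_pointer [([0.673, -0.0621, 0.0644], 0.56), ([0.6849, 0.4294, 0.002], 0.54)]
gauge_mark [([0.6779, -0.0811, 0.0654], 0.56)]
```

View pics/z_s4.png

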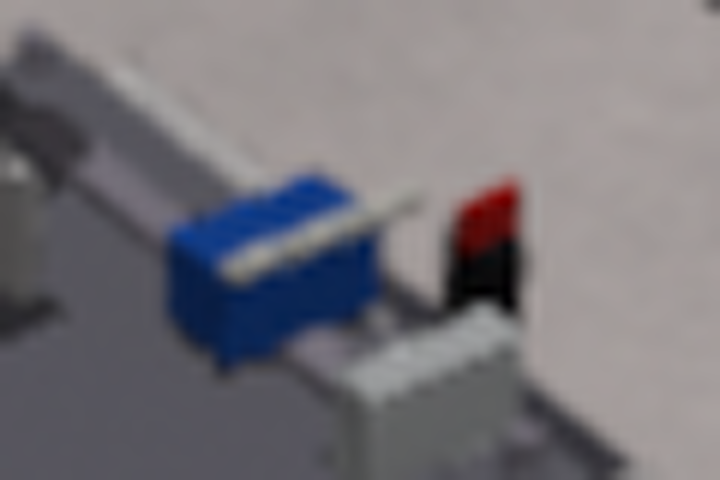

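View pics/z_s0.png

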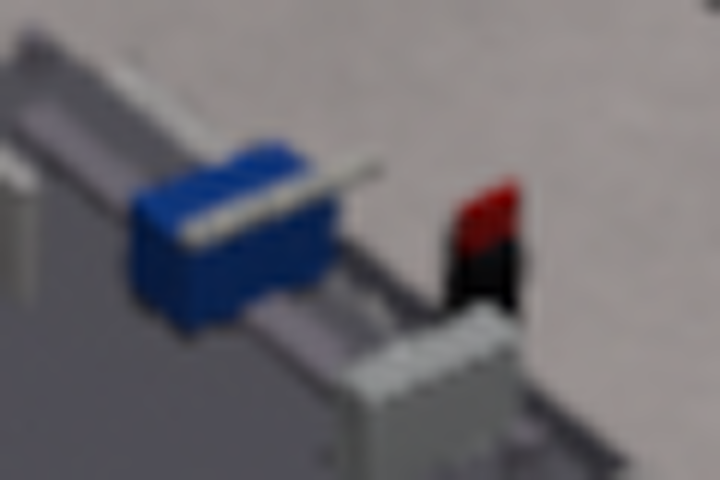

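Run:
```python
from h import *
f=lambda u,v:(330+u/12-.46,180+v/12-.46)
a=np.radians(-4);ey=np.array([-np.sin(a),np.cos(a)])
p=back('side',[f(380,168),f(420,202),f(185,240),f(225,275),f(460,220)],.063)
print(p, (p[0]-p[1])[:2]@ey,(p[2]-p[3])[:2]@ey)
```

```text
[[ 0.67255923 -0.05435308  0.063     ]
 [ 0.67075438 -0.0706918   0.063     ]
 [ 0.61712726 -0.04878476  0.063     ]
 [ 0.61561636 -0.06516545  0.063     ]
 [ 0.67330646 -0.0819117   0.063     ]] 0.016424819302187647 0.0164461840944746
```

Two strokes moved the pointer about 16.4 mm, so about 12.3 mm remain, or roughly 39 mm of rim. Next is one full stroke.

Call:
drive_tool --series '[[[0,0,0.006],[0,0,0]],[[0.001,0.013,0.007],[0,0,0]],[[0.0018,0.026,0.006],[0,0,0]],[[0.0018,0.026,0.004],[0,0,0]],[[0.0018,0.026,-0.001],[0,0,0]],[[0.0018,0.026,-0.005],[0,0,0]],[[0.0018,0.026,-0.006],[0,0,0]]]'

```text
time: 7.8
tool_pos: [0.5825, 0.0325, 0.0812]
tool_rot: [-0.0, 0.036, 0.999, 0.001]
contact_force: [-1.2, 2.9, 4.5]
gripper_width: 0.002
```

Call:
drive_tool --series '[[[-0.0003,-0.004,0],[0,0,0]],[[-0.0006,-0.008,0],[0,0,0]],[[-0.0008,-0.012,0],[0,0,0]],[[-0.0011,-0.016,0],[0,0,0]],[[-0.0014,-0.02,0],[0,0,0]],[[-0.0017,-0.024,0],[0,0,0]],[[-0.0017,-0.024,0],[0,0,0]],[[-0.0017,-0.024,0.006],[0,0,0]]]'

```text
time: 8.6
tool_pos: [0.5806, 0.0071, 0.0871]
tool_rot: [-0.0, 0.036, 0.999, -0.001]
contact_force: [-0.3, -0.5, -0.2]
gripper_width: 0.002
```

Run:
```python
from h import *
s=state();print(s['time'],s['tool_pos'],s['contact_force'])
save('side','s5.png');show('side','s5.png',330,390,180,220,12)
```

```text
8.6 [0.58062863 0.0071041  0.08707888] [-0.30015779 -0.54910163 -0.18538566]
```

View pics/z_s5.png

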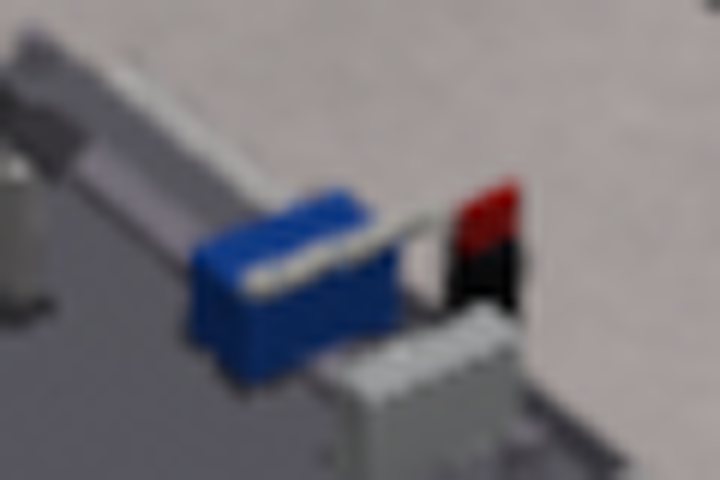

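The pointer is now about 4 mm short of the mark. I'll do a short stroke of about 10 mm, then measure from the wrist camera.

Call:
drive_tool --series '[[[0,0,0.006],[0,0,0]],[[0.0012,0.016,0.006],[0,0,0]],[[0.0012,0.016,0.004],[0,0,0]],[[0.0012,0.016,-0.001],[0,0,0]],[[0.0012,0.016,-0.005],[0,0,0]],[[0.0012,0.016,-0.006],[0,0,0]]]'

```text
time: 9.25
tool_pos: [0.5821, 0.0244, 0.0813]
tool_rot: [-0.0, 0.036, 0.999, 0.0]
contact_force: [-1.5, 2.1, 7.4]
gripper_width: -0.004
```

Call:
drive_tool --series '[[[-0.0003,-0.004,0],[0,0,0]],[[-0.0006,-0.008,0],[0,0,0]],[[-0.0007,-0.01,0],[0,0,0]],[[-0.0007,-0.01,0],[0,0,0]],[[-0.0007,-0.01,0.01],[0,0,0]],[[0.02,-0.01,0.05],[0,0,0]],[[0.06,-0.03,0.09],[0,0,0]],[[0.1,-0.04,0.12],[0,0,0]]]'

```text
time: 10.05
tool_pos: [0.674, -0.0141, 0.1964]
tool_rot: [0.0, 0.036, 0.999, -0.0]
contact_force: [0.2, 0.3, 0.5]
gripper_width: 0.002
```

Call:
drive_tool --series '[[[0.02,-0.02,0.01],[0,0,0]],[[0.02,-0.03,0.01],[0,0,0]],[[0.02,-0.03,0.01],[0,0,0]]]'

```text
time: 10.35
tool_pos: [0.693, -0.0448, 0.2037]
tool_rot: [-0.001, 0.037, 0.999, -0.0]
contact_force: [-0.2, 0.6, -0.1]
gripper_width: 0.001
```

Run:
```python
from h import *
s=state();print(s['time'],s['tool_pos'],s['contact_force'])
save('wrist','w6.png');
for n in ['jaw_pointer','gauge_mark']:
    r=place_of('wrist',n); print(n,[(x['location'],x['confidence'],proj('wrist',x['location'])) for x in r[:2]])
```

```text
10.35 [ 0.69300927 -0.0447569   0.20372712] [-0.17921171  0.55477903 -0.12735019]
jaw_pointer [([0.673, -0.0774, 0.0644], 0.57, array([[284.71111753, 172.81478365]]))]
gauge_mark [([0.6786, -0.0821, 0.0634], 0.7, array([[279.89097285, 179.20172812]]))]
```

View pics/w6.png

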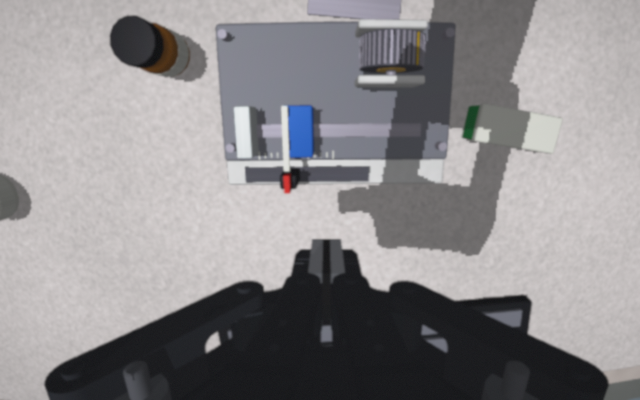

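Run:
```python
from h import *
show('wrist','w6.png',250,330,95,200,6)
```

```text
(no output)
```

View pics/z_w6.png

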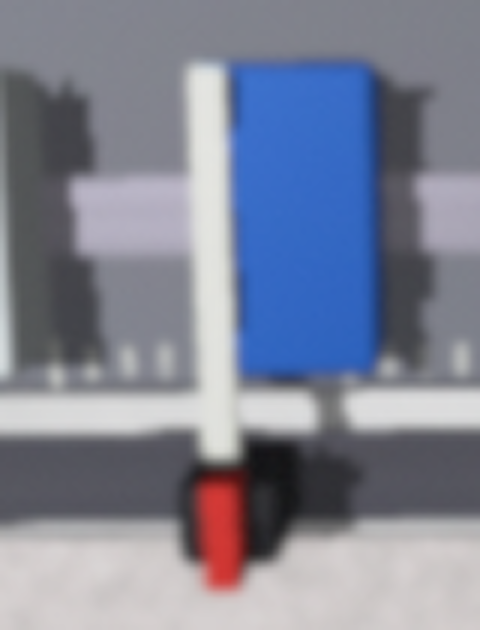

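The zoomed view shows the pointer end centre at (221,455) and the red mark at (219,480), so they lie end to end within about 0.5 mm. Checking that numerically and from the side.

Run:
```python
from h import *
f=lambda u,v:(250+u/6-.42,95+v/6-.42)
a=np.radians(-4);ey=np.array([-np.sin(a),np.cos(a)])
p=back('wrist',[f(221,458),f(219,480)],.063);print((p[0]-p[1])[:2]@ey,p)
save('side','s6.png');show('side','s6.png',280,400,150,270,5)
for n in ['jaw_pointer','gauge_mark']:
    r=place_of('side',n); print(n,[(x['location'],x['confidence']) for x in r[:2]])
```

```text
0.00040047328254111094 [[ 0.67170241 -0.07562032  0.063     ]
 [ 0.67494102 -0.07624824  0.063     ]]
jaw_pointer [([0.6705, -0.0722, 0.0615], 0.71)]
gauge_mark [([0.6781, -0.0822, 0.0637], 0.44)]
```

View pics/z_s6.png

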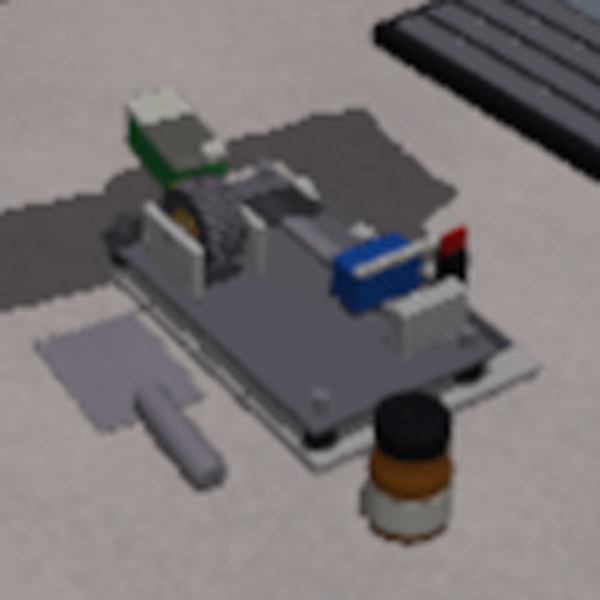

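Run:
```python
from h import *
im=cv2.imread('pics/s6.png')[185:215,345:385];z=cv2.resize(im,None,fx=16,fy=16,interpolation=cv2.INTER_CUBIC)
# line through wrist-measured pointer centre, fixture x direction, z=.063
a=np.radians(-4);ex=np.array([np.cos(a),np.sin(a),0]);ey=np.array([-np.sin(a),np.cos(a),0])
print((proj('side',[[.6717,-.0756,.063],[.6717,-.0756,.063]+ex*.02,[.6717,-.0756,.063]-ex*.05,[.6717,-.0756,.063]+ey*.01])-[345,185]+.5)*16-.5)
cv2.imwrite('pics/zz6.png',z)
```

```text
[[342.68069109 200.28425047]
 [432.02304245 164.28189947]
 [113.42522061 292.63043408]
 [308.08363415 173.17875963]]
```

View pics/zz6.png

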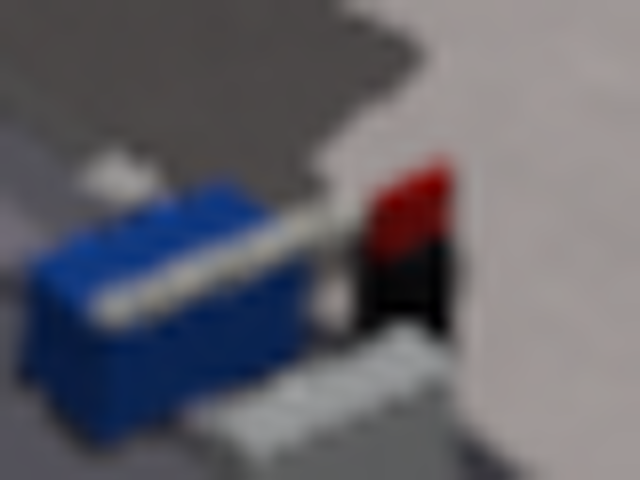

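The side view hints that about 1.5 mm may remain. I'll take a closer look with the wrist camera centred on the mark.

Call:
drive_tool --series '[[[0.02,-0.016,-0.02],[0,0,0]],[[0.02,-0.032,-0.05],[0,0,0]],[[0.02,-0.032,-0.06],[0,0,0]],[[0.02,-0.032,-0.06],[0,0,0]],[[0.02,-0.032,-0.06],[0,0,0]]]'

```text
time: 11.15
tool_pos: [0.7137, -0.0746, 0.1455]
tool_rot: [0.0, 0.036, 0.999, 0.0]
contact_force: [-0.0, 0.2, 1.3]
gripper_width: 0.001
```

Run:
```python
from h import *
s=state();print(s['time'],s['tool_pos'],s['contact_force'])
print(proj('wrist',[.675,-.0762,.063]))
save('wrist','w7.png');show('wrist','w7.png',270,390,60,180,5)
```

```text
11.15 [ 0.71365787 -0.07460614  0.14545714] [-0.04761012  0.21223715  1.34378867]
[[318.79746885 154.69746824]]
```

View pics/z_w7.png

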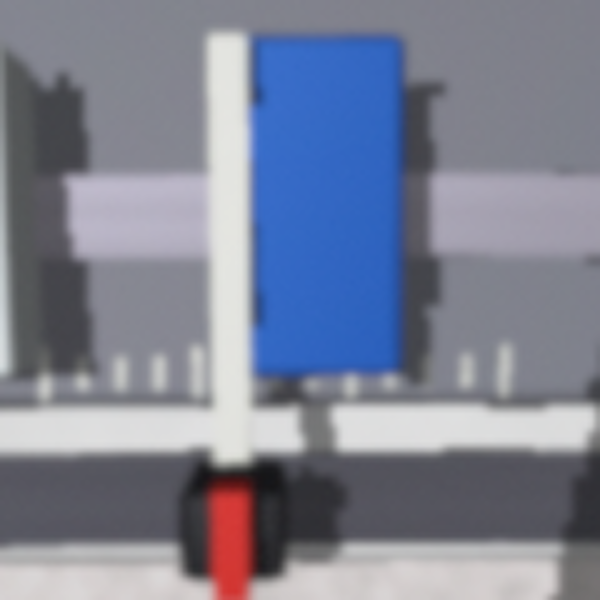

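The close-up shows the pointer end centred at column 233 and the red mark at 230. The scale there is about 8 px/mm, so the offset is about 0.4 mm, and the finger is clear of the fixture. Handing in.

```bash
python3 -c "
from plant import *
print(job_done(),state()['time'])"
```

```text
the job is handed in; nothing more can be done
the job is handed in; nothing more can be done
```

The blue jaw is closed in and its white pointer lines up with the red gauge mark to within about 0.4 mm; the limit is 2.5 mm. I rolled the wheel with the closed fingertips: three strokes of 24–26 mm, then one of 10 mm. The force readings between moves were 2.6–7.4 N. The finger is off the wheel and the arm stands clear, about 11 s into the 58 s allowed.

- **Agreeing checks:** two wrist-camera views, one of them a close-up centred on the mark, both put the pointer about 0.4 mm to the +y side.
- **Disagreeing checks:** the coarse side camera suggested about 1.5 mm remaining, and so did the travel estimated from the strokes. The networks' point estimates read 5 mm (wrist) and 10 mm (side), but each is only good to about 4 mm. I relied on the close-up.
- **Other things on the bench:** the jar, slide box and spatula showed no sign of being disturbed in the later pictures. I did not measure their positions again. The dish and cups I did not check again, but the arm did not work near them.

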